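# Pack up the parts-tray tower

## Robot

A 6-joint arm with a two-finger parallel gripper is mounted at the origin on the work surface. World frame = base frame: x ahead of the robot, y to its left, z up, the work surface at z = 0. Lengths are in m, angles in degrees, forces in N, time in s.
With the tool pointing down it reaches from about 0.25 to 0.725 m from the base axis. Payload 9.7 kg.
Tool frame: the origin (TCP) lies at the very end of the fingers, on their centre line; the grasp point (between the pads) lies 19 mm behind it (bot.hold_point_z is the distance from the TCP to the grasp point, in m); z points along the fingers, y is the line along which they close (so a half turn about z gives the same grasp; the last joint's range is limited). The gripper opens to 85 mm and grips with 20 to 120 N. Pads are 22 mm wide; open, the fingers measure 114 mm over their backs; the gripper's body (76 mm by 85 mm) begins 54 mm behind the grasp point. The pads swing forward as they close: fully open they stand 13 mm farther back than shut.
Start: joints at [-74.886, 4.979, 10.078, 95.1, 0, 90], TCP at [0.143, -0.531, 0.2] pointing down, gripper open.
Joint ranges: [-179.16, 179.16], [-48.56, 103.87], [-65.8, 70.77], [-126.05, 130.52], [-82.76, 87.17], [-180, 180]. Speed limits (degrees/s): [127.2, 127.2, 147.25, 180, 180, 180].

## Interface

Orientations are given as [roll, pitch, yaw] about the fixed x, y, z axes, in that order (R = Rz(yaw) Ry(pitch) Rx(roll)).
In Python, from workcell import bot gives the robot as it stands.
- The arm moves only by the tool play_rows, never from a script. Its argument "targets" is a list of rows, each an object with "grip": the closure in counts, from 0 (fully open) to 255 (shut); "linear": the shift along the world's x, y, z in cm, a list of three; "delta_rot": the turn, a rotation vector about the world's x, y, z in rad, a list of three. A call has 1 to 10 rows; each row is the pose to reach, as a shift and turn from the pose commanded when the call began; what a row does not reach only later rows make up. A row lasts 1/10 s, in which the tool goes at most 50 mm and 8.59 degrees, less where a joint would pass 70% of its speed; a pose out of reach is approached as far as the arm can. A call with a gripper value outside its range is refused whole. The fingers move at their own pace and stop on an object; "force" is the grip in N (left out, the last holds). Time passes only in rows, so rows that repeat a pose let the fingers close. It gives the time, the measured TCP pose, the force, the opening and the grip force at its end, in the units of the state.
- bot.get_obs(): the state, without advancing time (a new reading comes with each control period).
- bot.camera(name): name is "scene" or "top"; returns a dict with "color" (400x640x3 uint8, red, green, blue), "range_z" (400x640 float32, m along the optical axis (not along the pixel's ray), 0 where there is no reading), "fov_y" (degrees; the focal length in pixels is half the picture's height over the tangent of half this angle, whatever the lens; pixels are square), "cx", "cy" (the principal point, pixels), "world_to_cam" (4x4, takes a point from world to camera coordinates). Camera axes: x right, y up, looking along -z (the intrinsics and any distortion apply to the point x, -y, -z); pixel columns grow to the right and rows downward; lengths in m; the calibration is good to about 2 mm. A picture is of the moment at which its call begins.
- bot.job_done(): hands the job in; it is judged then, once.
Trained networks look in a picture, given as the dict that the camera call returned (one of the last four; its "shot" number tells which), for a name from the list of things; names that differ only in an ending like _2 or _b are one class to them, and where a whole thing is asked for, a point or a joint stands for the part that bears it (a point fixed in the world has none). Each returns a list of dicts, best first, with "conf" (0 to 1); they miss things now and then, are a little off and sometimes report something else, mostly with a low value. They report only what shows in the picture. A call takes as long as a camera call. They do not tell look-alikes from the thing itself.
- bot.search_frame(picture, target): "box" ([left, top, right, bottom] in pixels, round what is visible of it).
- bot.trace(picture, target): "pixels" (400x640 bool, what is visible of it) and "box" ([left, top, right, bottom] in pixels, round what is visible of it).
- bot.pinpoint(picture, target): "pixel" ([column, row] in pixels: a listed point, or the origin of a listed thing).
The state is a dict: "time": time; "q": joint angles; "qd": joint speeds; "joint_efforts": joint torques, N m; "ee_pos": TCP position; "tcp_rot": TCP orientation; "wrist_force": force on the tool from outside, world axes, zero at the start; "torque": the same for the moment, N m; "opening": finger opening in m; "grasp_force": force on a finger pad.
Only numpy, scipy, OpenCV 4.12 (cv2) and the standard library are available. Lean on these libraries where they do the work, as an engineer would, in place of code of your own. Each camera call takes 0.05 s, during which the arm holds its last target. There are 200 camera calls.

## Task

Pack the parts trays into one tower on the base plate: the deep undivided tray goes on the base, the drill chuck stands upright in that tray, then come the two-compartment tray, the six-compartment tray and the lid on top. Every tray and the lid must sit square and fully home, its corner feet inside the rim below. Set each thing down rather than dropping it, and leave the oil bottle, the screwdriver and the drill stand where they are.

Things in the scene. Friction and masses are not known exactly. Their poses are not given: they have to be found in the camera images.
- deep_tray_center (a point): Grey plastic tray, 130 (x) x 58 (y) x 64 mm high with feet, undivided, floor top 12 mm above foot ends; walls and floor 4 mm; 4 tapered corner feet 8 mm high that drop inside the rim below (1.5 mm play, 5 mm lead-in). 0.13-0.25 kg. Point: centre, 32 mm above foot ends. Same either way round; grip across the 58 mm outside. Seated: point 40 mm above the base plate's origin.
- two_tray_center (a point): Grey plastic tray, 130 (x) x 58 (y) x 54 mm high with feet, two compartments (one cross wall); walls and floor 4 mm; 4 tapered corner feet 8 mm high that drop inside the rim below (1.5 mm play, 5 mm lead-in). 0.13-0.25 kg. Point: centre, 27 mm above foot ends. Same either way round; grip across the 58 mm outside. Seated: point 51 mm above the deep tray's.
- six_tray_center (a point): Grey plastic tray, 130 (x) x 58 (y) x 44 mm high with feet, six compartments (2 x 3); walls and floor 4 mm; 4 tapered corner feet 8 mm high that drop inside the rim below (1.5 mm play, 5 mm lead-in). 0.13-0.25 kg. Point: centre, 22 mm above foot ends. Same either way round; grip across the 58 mm outside. Seated: point 41 mm above the two-compartment tray's.
- lid_handle (a point): Flat grey lid, 130 (x) x 58 (y) mm plate 8 mm thick, 4 tapered corner feet 8 mm high that drop inside the rim below (1.5 mm play, 5 mm lead-in); black bar handle lengthwise on top: bar 66 (x) x 14 (y) x 12 mm high, underside 18 mm above the plate. 0.11-0.19 kg. Point: centre of the bar, 40 mm above foot ends, 24 mm above the plate's top. Same either way round. Seated: point 54 mm above the six-compartment tray's.
- chuck_center (a point): Steel drill chuck standing upright: a cylinder of 32 mm diameter for its lower 30 mm, then a cone to 20 mm at the top, 40 mm high, 0.2 to 0.34 kg. The point is its centre, 20 mm above its underside; z up. Standing in the deep tray, it is level with the tray's centre. It fits under the next tray wherever it stands.
- base: Fixed base plate: a plywood plate 144 x 72 x 6 mm with an aluminium rim frame on it, outside 130 x 58 mm, wall 4 mm, rim 16 mm above the bench. Origin at the centre of its underside; x along the length, z up.
- oil_bottle: Bystander: standing green glass oil bottle, 56 mm diameter, 150 mm high; origin at the centre of its underside.
- screwdriver: Bystander: screwdriver lying on the bench, about 200 mm long; origin under its middle, x along its length.
- drill_stand: Bystander: dark wooden block 60 x 150 x 50 mm full of upright drill bits up to 66 mm proud of it; origin at the centre of its underside.
Not all that is in view belongs to the job. Leave any green or red look-alike of the part that bears chuck_center alone.

How it is judged:
By the outcome, as a careful person would: the job done as asked, in the order asked, and still so for the second after the job is handed in, with the robot touching nothing.
It also fails if it takes over 144 s, if anything falls off the work surface, if the arm or the gripper's body presses on something with over 40 N, if the wrist force passes 120 N, or if a joint passes its speed limit or range.

## Working session

There is one attempt and no reset: what is moved stays moved. The work goes in short steps, Python scripts to look and compute and a tool call to move; the robot and the scene stay as the last step left them, time stands still between calls to the robot, and variables do not carry over. Pictures are saved under pics/ and viewed, at most 14 in all, crops included, and the job is handed in when it is done.

Besides the shell and the picture viewer there is one more tool, called after ">>>" as name([rows], argument=value, ...), one row to a line, values as JSON. play_rows: Moves the arm, as the interface text tells. Its arguments: {"type":"object","properties":{"targets":{"type":"array","items":{"type":"object","properties":{"grip":{"type":"number"},"linear":{"type":"array","items":{"type":"number"}},"delta_rot":{"type":"array","items":{"type":"number"}}}}},"force":{"type":"number"}},"required":["targets"]}

```bash
mkdir -p pics; ls
cat > h.py <<'E'
from workcell import bot
import numpy as np, cv2
def shot(name,save=None):
    p=bot.camera(name)
    if save: cv2.imwrite(f'pics/{save}.png',cv2.cvtColor(p['color'],cv2.COLOR_RGB2BGR))
    return p
def cloud(p):
    f=200/np.tan(np.radians(p['fov_y']/2)); z=p['range_z']
    v,u=np.mgrid[0:400,0:640]
    c=np.stack([(u-p['cx'])/f*z,-(v-p['cy'])/f*z,-z,np.ones_like(z)],-1)
    w=c@np.linalg.inv(p['world_to_cam']).T
    w=w[...,:3]; w[z==0]=np.nan
    return w
E
python3 - <<'E'
from h import *
for n in ['top','scene']:
    p=shot(n,n+'0'); print(n,{k:(v if k!='world_to_cam' else np.round(v,3).tolist()) for k,v in p.items() if k not in('color','range_z')})
    w=cloud(p); np.save(n+'.npy',w)
    for t in ['deep_tray_center','two_tray_center','six_tray_center','lid_handle','chuck_center','base','oil_bottle','screwdriver','drill_stand']:
        for d in bot.pinpoint(p,t)[:3]:
            c,r=np.round(d['pixel']).astype(int); print(t,round(d['conf'],2),c,r,np.round(w[min(r,399),min(c,639)],3))
print(bot.get_obs())
E
```

```text
pics
top {'fov_y': 50.199116562906674, 'cx': 323.20050243711927, 'cy': 196.74055215921493, 'world_to_cam': [[0.026, -1.0, -0.001, -0.026], [0.998, 0.026, 0.058, -0.608], [-0.058, -0.003, 0.998, -1.174], [0.0, 0.0, 0.0, 1.0]], 'shot': 1}
two_tray_center 0.64 323 188 [ 0.631 -0.009  0.043]
six_tray_center 0.66 400 195 [ 0.619 -0.224  0.016]
lid_handle 0.74 318 255 [0.449 0.    0.049]
chuck_center 0.71 207 172 [0.667 0.312 0.038]
chuck_center 0.66 228 188 [0.624 0.252 0.041]
chuck_center 0.63 260 191 [0.619 0.164 0.039]
base 0.64 405 261 [ 0.436 -0.242  0.009]
oil_bottle 0.63 158 229 [0.509 0.422 0.084]
screwdriver 0.71 483 235 [ 0.513 -0.462  0.   ]
drill_stand 0.83 316 135 [0.767 0.013 0.092]
scene {'fov_y': 57.580201473710886, 'cx': 312.78916456936633, 'cy': 202.64554286720315, 'world_to_cam': [[0.501, 0.865, 0.017, -0.322], [-0.584, 0.324, 0.744, 0.309], [0.638, -0.383, 0.668, -1.38], [0.0, 0.0, 0.0, 1.0]], 'shot': 2}
deep_tray_center 0.67 346 152 [0.466 0.22  0.065]
deep_tray_center 0.29 389 192 [0.639 0.259 0.016]
two_tray_center 0.84 308 219 [ 0.633 -0.009  0.028]
six_tray_center
[... 417 characters left out ...]
49 262 [ 0.815 -0.005  0.046]
{'time': 1.0, 'q': array([-7.48874369e+01,  4.98113352e+00,  1.00797218e+01,  9.51013439e+01,
       -1.38649220e-03,  9.00006656e+01]), 'qd': array([ 0.00836353,  0.04680768, -0.05789067,  0.00644359, -0.02767832,
       -0.0237504 ]), 'joint_efforts': array([-4.86859353e-03, -5.20109367e+01,  4.64869416e+01,  1.72551594e-03,
       -3.52218349e-04,  1.53935991e-05]), 'ee_pos': array([ 0.14338476, -0.53097398,  0.20037622]), 'tcp_rot': array([-1.79997244e+02,  1.38652421e-03,  1.51118976e+01]), 'wrist_force': array([0.09316606, 0.82629615, 0.90742614]), 'torque': array([ 0.0195036 , -0.01597696,  0.03483966]), 'grasp_force': 0.0, 'opening': 0.08531266988414829}
```

View pics/top0.png

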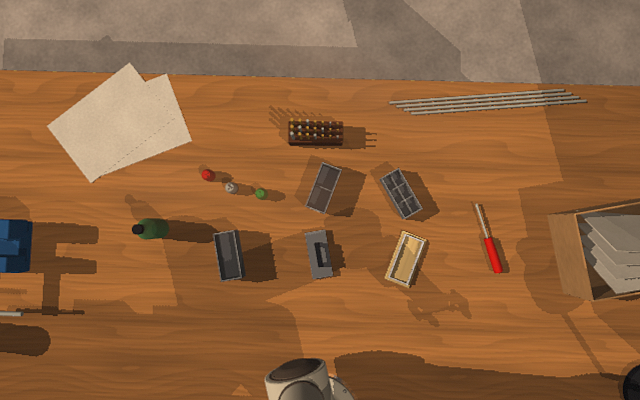

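View pics/scene0.png

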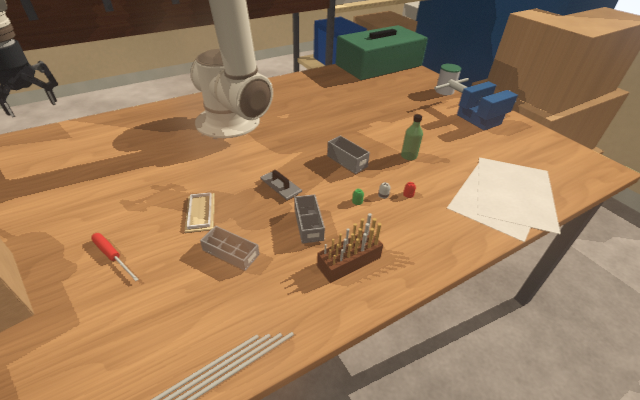

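The top view shows the deep tray at (229,255), the lid at (319,254), the base at (407,259), the two-tray at (323,188) and the six-tray at (401,193). The steel chuck is at (232,188), between red (208,175) and green (261,193) look-alikes. Next I'll fit poses.

```bash
cat >> h.py <<'E'
from scipy.optimize import minimize
def rectfit(P,L=.130,W=.058):
    """P Nx2 points of a rim/plate; returns centre, yaw(deg) by fitting min-area rect with trimmed extents"""
    best=None
    for a in np.radians(np.arange(0,180,.5)):
        R=np.array([[np.cos(a),np.sin(a)],[-np.sin(a),np.cos(a)]]); q=P@R.T
        lo,hi=np.percentile(q,1.5,axis=0),np.percentile(q,98.5,axis=0)
        d=np.minimum(q-lo,hi-q); c=np.mean(np.abs(d.min(1)))  # closeness to border
        s=hi-lo
        if s[0]<s[1]: continue
        m=s[0]*s[1]
        if best is None or m<best[0]: best=(m,np.degrees(a),R.T@((lo+hi)/2),s)
    return best[2],best[1],best[3]
def measure(w,c,z0,z1,r=.085):
    m=(np.hypot(w[...,0]-c[0],w[...,1]-c[1])<r)&(w[...,2]>z0)&(w[...,2]<z1)
    return rectfit(w[m][:,:2])+(np.median(w[m][:,2]),m.sum())
E
python3 - <<'E'
from h import *
C=dict(deep=((.466,.25),.05,.08),two=((.632,-.009),.042,.07),six=((.62,-.223),.035,.06),lid=((.449,0),.006,.026),bar=((.449,0),.034,.06),base=((.442,-.243),.011,.03),baseall=((.442,-.243),.003,.03))
for n in ['top','scene']:
    w=np.load(n+'.npy')
    for k,(c,a,b) in C.items():
        r=measure(w,c,a,b); print(n,k,np.round(r[0],4),r[1],np.round(r[2],3),round(r[3],4),r[4])
    for nm,c in [('g',(.624,.156)),('s',(.635,.24)),('r',(.67,.31))]:
        m=(np.hypot(w[...,0]-c[0],w[...,1]-c[1])<.035)&(w[...,2]>.005); P=w[m]; t=P[P[:,2]>.034]
        print(n,nm,np.round(P.min(0),3),np.round(P.max(0),3),np.round(t.mean(0),4),len(t))
    m=(w[...,0]>.3)&(w[...,0]<.7)&(abs(w[...,1])<.5)&(abs(w[...,2])<.006); print('bench z',np.nanmedian(w[m][:,2]),np.nanstd(w[m][:,2]))
E
```

```text
top deep [0.4479 0.2422] 11.5 [0.119 0.058] 0.0629 267
top two [ 0.6321 -0.0093] 160.0 [0.129 0.057] 0.0536 232
top six [ 0.6237 -0.2229] 31.0 [0.129 0.058] 0.0432 290
top lid [ 0.4505 -0.0015] 11.0 [0.127 0.057] 0.0163 871
top bar [ 0.4508 -0.0016] 10.5 [0.063 0.013] 0.0464 127
top base [ 0.4425 -0.244 ] 160.0 [0.129 0.058] 0.0154 253
top baseall [ 0.441  -0.2442] 120.50000000000001 [0.143 0.135] 0.0066 1507
top g [0.598 0.124 0.005] [0.65  0.176 0.045] [0.6135 0.1623 0.0386] 80
top s [0.602 0.207 0.005] [0.664 0.266 0.044] [0.6287 0.2457 0.0393] 72
top r [0.637 0.282 0.005] [0.702 0.344 0.046] [0.6619 0.3128 0.0389] 74
bench z 0.00031741775572458053 0.002283595559027463
scene deep [0.4485 0.2424] 11.5 [0.119 0.06 ] 0.0596 325
scene two [ 0.6325 -0.009 ] 160.5 [0.13  0.058] 0.0518 384
scene six [ 0.6241 -0.2222] 31.5 [0.129 0.058] 0.0418 537
scene lid [ 0.4515 -0.0016] 12.5 [0.127 0.057] 0.0172 478
scene bar [ 0.4503 -0.0007] 10.0 [0.064 0.014] 0.0462 111
scene base [ 0.4423 -0.2434] 160.0 [0.131 0.058] 0.0163 227
scene baseall [ 0.4453 -0.2444] 165.0 [0.137 0.105] 0.0077 1096
scene g [0.6   0.147 0.005] [0.631 0.178 0.046] [0.616  0.1607 0.0395] 56
scene s [0.614 0.231 0.006] [0.661 0.261 0.044] [0.6304 0.2448 0.0392] 55
scene r [0.648 0.299 0.006] [0.677 0.326 0.044] [0.6639 0.3118 0.0395] 49
bench z 0.0013046828357669016 0.0013028451568507437
```

```bash
sed -i 's/180,.5)/180,.25)/' h.py
python3 - <<'E'
from h import *
C=dict(deep=((.451,.245),.05,.08))
for n in ['top','scene']:
    w=np.load(n+'.npy')
    for k,(c,a,b) in C.items():
        for r in (.08,.1):
            r=measure(w,c,a,b,r); print(n,k,np.round(r[0],4),r[1],np.round(r[2],3),round(r[3],4),r[4])
E
```

```text
top deep [0.4434 0.2413] 11.5 [0.129 0.058] 0.063 314
top deep [0.4434 0.2413] 11.5 [0.129 0.058] 0.063 314
scene deep [0.4428 0.2413] 11.75 [0.13 0.06] 0.0597 388
scene deep [0.4427 0.2413] 11.75 [0.13 0.06] 0.0597 389
```

>>> play_rows([
  {"grip": 0,"linear": [15.7,38.55,0],"delta_rot": [0,0,-0.03]},
  {"grip": 0,"linear": [15.7,38.55,0],"delta_rot": [0,0,-0.03]},
  {"grip": 0,"linear": [15.7,38.55,0],"delta_rot": [0,0,-0.06]},
  {"grip": 0,"linear": [15.7,38.55,0],"delta_rot": [0,0,-0.06]},
  {"grip": 0,"linear": [15.7,38.55,0],"delta_rot": [0,0,-0.06]},
  {"grip": 0,"linear": [15.7,38.55,0],"delta_rot": [0,0,-0.06]},
  {"grip": 0,"linear": [15.7,38.55,0],"delta_rot": [0,0,-0.06]},
  {"grip": 0,"linear": [30.8,77.0,0],"delta_rot": [0,0,-0.06]},
  {"grip": 0,"linear": [30.8,77.0,0],"delta_rot": [0,0,-0.06]},
  {"grip": 0,"linear": [30.8,77.0,0],"delta_rot": [0,0,-0.06]},
])

```text
time: 2.0
ee_pos: [0.3307, -0.0654, 0.2008]
tcp_rot: [180.0, -0.1, 11.7]
wrist_force: [1.6, -1.1, 0.6]
opening: 0.0854
grasp_force: 0.0
```

>>> play_rows([
  {"grip": 0,"linear": [11.2,30.7,-6],"delta_rot": [0,0,0]},
  {"grip": 0,"linear": [11.2,30.7,-6],"delta_rot": [0,0,0]},
  {"grip": 0,"linear": [11.2,30.7,-6],"delta_rot": [0,0,0]},
  {"grip": 0,"linear": [11.2,30.7,-6],"delta_rot": [0,0,0]},
  {"grip": 0,"linear": [11.2,30.7,-6],"delta_rot": [0,0,0]},
  {"grip": 0,"linear": [11.2,30.7,-6],"delta_rot": [0,0,0]},
  {"grip": 0,"linear": [11.2,30.7,-6],"delta_rot": [0,0,0]},
  {"grip": 0,"linear": [11.2,30.7,-6],"delta_rot": [0,0,0]},
  {"grip": 0,"linear": [11.2,30.7,-6],"delta_rot": [0,0,0]},
  {"grip": 0,"linear": [11.2,30.7,-6],"delta_rot": [0,0,0]},
])

```text
time: 3.0
ee_pos: [0.4667, 0.1422, 0.1413]
tcp_rot: [-177.8, 0.1, 15.6]
wrist_force: [0.0, -0.4, 0.4]
opening: 0.0852
grasp_force: 0.0
```

>>> play_rows([
  {"grip": 0,"linear": [0,0,0],"delta_rot": [0,0,0]},
  {"grip": 0,"linear": [0,0,0],"delta_rot": [0,0,0]},
])

```text
time: 3.2
ee_pos: [0.4665, 0.142, 0.1416]
tcp_rot: [-177.9, 0.0, 15.6]
wrist_force: [0.6, 0.0, 0.4]
opening: 0.0857
grasp_force: 0.0
```

```bash
python3 -c "
from h import *
o=bot.get_obs();print(o['time'],o['q'],o['qd'],o['ee_pos'],o['tcp_rot'])"
```

```text
3.2 [ 15.54198268  -4.32813995  -5.80738906  88.56919995   2.14877166
 179.94373799] [-0.0727047  -0.04034322 -0.0523845  -0.0989257   0.06088995 -0.05673924] [0.46646762 0.14202508 0.14161945] [-1.77851182e+02  4.63395287e-02  1.55982051e+01]
```

>>> play_rows([
  {"grip": 0,"linear": [0,0,0],"delta_rot": [0,0,0.75]},
  {"grip": 0,"linear": [0,0,0],"delta_rot": [0,0,0.75]},
  {"grip": 0,"linear": [0,0,0],"delta_rot": [0,0,0.75]},
  {"grip": 0,"linear": [0,0,0],"delta_rot": [0,0,0.75]},
  {"grip": 0,"linear": [0,0,0],"delta_rot": [0,0,0.75]},
  {"grip": 0,"linear": [0,0,0],"delta_rot": [0,0,1.5]},
  {"grip": 0,"linear": [0,0,0],"delta_rot": [0,0,1.5]},
  {"grip": 0,"linear": [0,0,0],"delta_rot": [0,0,1.5]},
  {"grip": 0,"linear": [0,0,0],"delta_rot": [0,0,1.5]},
  {"grip": 0,"linear": [0,0,0],"delta_rot": [0,0,1.5]},
])

```text
time: 4.2
ee_pos: [0.4665, 0.142, 0.1417]
tcp_rot: [-177.9, 0.1, 101.9]
wrist_force: [0.3, 0.0, 0.4]
opening: 0.0855
grasp_force: 0.0
```

>>> play_rows([
  {"grip": 0,"linear": [-2.35,9.93,0],"delta_rot": [0,0,0.75]},
  {"grip": 0,"linear": [-2.35,9.93,0],"delta_rot": [0,0,0.75]},
  {"grip": 0,"linear": [-2.35,9.93,0],"delta_rot": [0,0,0.75]},
  {"grip": 0,"linear": [-2.35,9.93,0],"delta_rot": [0,0,0.75]},
  {"grip": 0,"linear": [-2.35,9.93,0],"delta_rot": [0,0,0.75]},
  {"grip": 0,"linear": [-2.35,9.93,0],"delta_rot": [0,0,1.5]},
  {"grip": 0,"linear": [-2.35,9.93,0],"delta_rot": [0,0,1.5]},
  {"grip": 0,"linear": [-2.35,9.93,0],"delta_rot": [0,0,1.5]},
  {"grip": 0,"linear": [-2.35,9.93,0],"delta_rot": [0,0,1.5]},
  {"grip": 0,"linear": [-2.35,9.93,0],"delta_rot": [0,0,1.5]},
])

```text
time: 5.2
ee_pos: [0.443, 0.2413, 0.1417]
tcp_rot: [-177.9, 0.1, -172.2]
wrist_force: [0.2, -0.0, 0.2]
opening: 0.0854
grasp_force: 0.0
```

```bash
cat > go.py <<'E'
import sys; from h import *
from scipy.spatial.transform import Rotation as R
# usage: go.py x y z yaw -> linear cm, delta_rot from measured pose
x,y,z,yaw=map(float,sys.argv[1:5]); o=bot.get_obs()
d=R.from_euler('xyz',[180,0,yaw],degrees=True)*R.from_euler('xyz',o['tcp_rot'],degrees=True).inv()
print('lin',np.round((np.array([x,y,z])-o['ee_pos'])*100,2),'rot',np.round(d.as_rotvec(),4),'q',np.round(o['q'],1),np.round(o['tcp_rot'],2),np.round(o['ee_pos'],4),'F',np.round(o['wrist_force'],1),'t',o['time'],o['opening'])
E
python3 go.py .4432 .2413 .14 191.5
```

```text
lin [ 0.02 -0.   -0.17] rot [0.0366 0.0081 0.0638] q [29.8 -1.3 -2.9 89.1 -2.  22. ] [-1.7786e+02  1.0000e-01 -1.7216e+02] [0.443  0.2413 0.1417] F [ 0.2 -0.   0.2] t 5.2 0.0853932596303176
```

>>> play_rows([
  {"grip": 0,"linear": [0.02,0,-0.17],"delta_rot": [0.0366,0.0081,0.0638]},
  {"grip": 0,"linear": [0.02,0,-4],"delta_rot": [0.0366,0.0081,0.0638]},
  {"grip": 0,"linear": [0.02,0,-7],"delta_rot": [0.0366,0.0081,0.0638]},
  {"grip": 0,"linear": [0.02,0,-9.5],"delta_rot": [0.0366,0.0081,0.0638]},
  {"grip": 0,"linear": [0.02,0,-11.4],"delta_rot": [0.0366,0.0081,0.0638]},
  {"grip": 0,"linear": [0.02,0,-11.4],"delta_rot": [0.0366,0.0081,0.0638]},
  {"grip": 0,"linear": [0.02,0,-11.4],"delta_rot": [0.0366,0.0081,0.0638]},
])

```text
time: 5.9
ee_pos: [0.4434, 0.2414, 0.028]
tcp_rot: [-180.0, -0.0, -168.9]
wrist_force: [-0.6, -0.1, -0.5]
opening: 0.0855
grasp_force: 0.0
```

>>> play_rows([
  {"grip": 60,"linear": [0,0,0],"delta_rot": [0,0,0]},
  {"grip": 80,"linear": [0,0,0],"delta_rot": [0,0,0]},
  {"grip": 110,"linear": [0,0,0],"delta_rot": [0,0,0]},
  {"grip": 110,"linear": [0,0,0],"delta_rot": [0,0,0]},
  {"grip": 110,"linear": [0,0,0],"delta_rot": [0,0,0]},
  {"grip": 110,"linear": [0,0,0],"delta_rot": [0,0,0]},
], force=30)

```text
time: 6.5
ee_pos: [0.4447, 0.243, 0.0302]
tcp_rot: [179.9, 0.2, -168.8]
wrist_force: [-3.4, 1.8, 14.6]
opening: 0.0484
grasp_force: 7.1
```

```bash
python3 go.py .4424 -.2437 .15 160
```

```text
lin [ -0.23 -48.67  11.98] rot [-0.0023  0.0037 -0.5442] q [ 28.6  -1.  -14.9  75.9   0.1  17.4] [ 179.85    0.2  -168.82] [0.4447 0.243  0.0302] F [-3.4  1.8 14.6] t 6.5 0.04839173510653182
```

Run:
```python
from h import *
p=shot('scene','s1'); a=p['color'][90:200,270:450]
t=shot('top'); b=t['color'][190:300,150:330]
im=np.hstack([cv2.resize(x,(390,300),interpolation=cv2.INTER_CUBIC) for x in (a,b)])
cv2.imwrite('pics/c1.png',im[...,::-1])
```

```text
(no output)
```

View pics/c1.png

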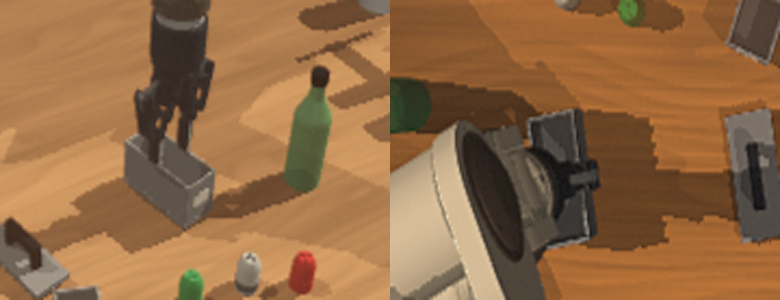

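Run:
```python
from h import *
p=shot('scene'); a=p['color'][110:190,300:400]
im=cv2.resize(a,(750,600),interpolation=cv2.INTER_CUBIC)
cv2.imwrite('pics/c2.png',im[...,::-1])
for n in('scene','top'):
    w=cloud(shot(n)); 
    m=(np.hypot(w[...,0]-.443,w[...,1]-.243)<.085)&(w[...,2]>.045)&(w[...,2]<.085)
    r=rectfit(w[m][:,:2]); print(r, w[m][:,2].mean(),np.linalg.lstsq(np.c_[w[m][:,:2],np.ones(m.sum())],w[m][:,2],rcond=None)[0])
```

```text
(array([0.4447135 , 0.23716347]), np.float64(13.25), array([0.12880972, 0.06577665])) 0.059186475202980496 [-0.00973727  0.01445218  0.06013934]
(array([0.44382094, 0.23955579]), np.float64(12.5), array([0.12939563, 0.05737189])) 0.05999874054388198 [-0.00174371  0.01316848  0.0577371 ]
```

View pics/c2.png

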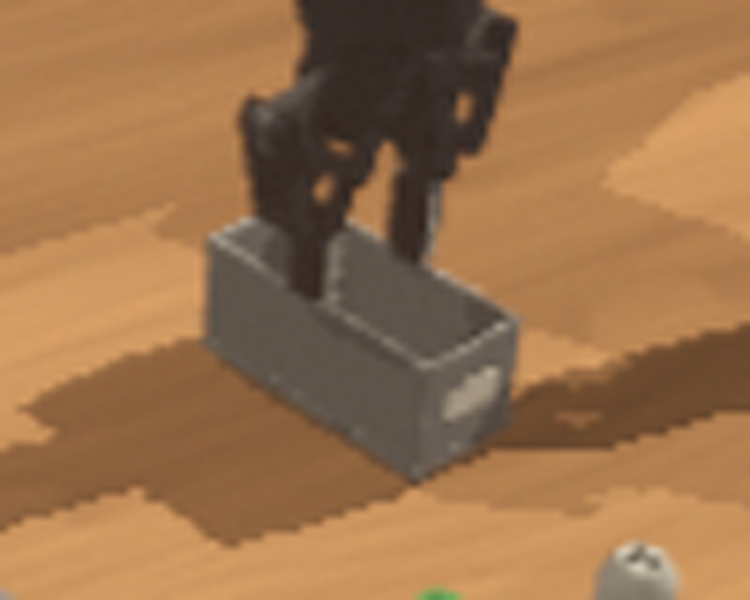

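Run:
```python
from h import *
p=shot('scene'); w=cloud(p); dark=p['color'].max(-1)<60
for z0 in np.arange(.03,.17,.01):
    m=(abs(w[...,0]-.443)<.09)&(abs(w[...,1]-.243)<.09)&(w[...,2]>z0)&(w[...,2]<z0+.01)&dark
    P=w[m]
    if len(P)>2:
        a=np.radians(11.2); s=(P[:,0]-.4447)*-np.sin(a)+(P[:,1]-.243)*np.cos(a); l=(P[:,0]-.4447)*np.cos(a)+(P[:,1]-.243)*np.sin(a)
        for q in (s<0,s>=0):
            if q.sum(): print(round(z0,2),q.sum(),'across',np.round(np.percentile(s[q],[2,98]),3),'along',np.round(np.percentile(l[q],[2,98]),3))
print(bot.get_obs()['opening'])
```

```text
0.07 3 across [-0.038 -0.034] along [-0.001  0.004]
0.07 7 across [0.022 0.026] along [-0.006  0.006]
0.08 7 across [-0.041 -0.035] along [0.001 0.007]
0.08 12 across [0.021 0.024] along [-0.005  0.009]
0.09 8 across [-0.039 -0.035] along [-0.004  0.006]
0.09 12 across [0.021 0.026] along [-0.007  0.007]
0.1 5 across [-0.048 -0.034] along [0.003 0.01 ]
0.1 8 across [0.021 0.028] along [-0.003  0.009]
0.11 13 across [-0.058 -0.028] along [-0.008  0.011]
0.11 25 across [0.022 0.051] along [-0.01   0.013]
0.12 16 across [-0.061 -0.027] along [-0.01   0.013]
0.12 18 across [0.018 0.054] along [-0.01   0.014]
0.13 21 across [-0.064 -0.022] along [-0.014  0.015]
0.13 21 across [0.004 0.054] along [-0.006  0.015]
0.14 33 across [-0.066 -0.004] along [-0.006  0.015]
0.14 36 across [0.002 0.057] along [-0.004  0.016]
0.15 36 across [-0.068 -0.013] along [0.001 0.017]
0.15 24 across [0.002 0.062] along [0.007 0.018]
0.16 46 across [-0.066 -0.   ] along [0.004 0.018]
0.16 32 across [0.002 0.059] along [0.006 0.02 ]
0.17 32 across [-0.043 -0.006] along [-0.002  0.012]
0.17 4 across [0.001 0.011] along [0.008 0.011]
0.0486087838904513
```

>>> play_rows([
  {"grip": 110,"linear": [0,0,0.3],"delta_rot": [0,0,0]},
  {"grip": 110,"linear": [0,0,0.6],"delta_rot": [0,0,0]},
  {"grip": 110,"linear": [0,0,1],"delta_rot": [0,0,0]},
  {"grip": 110,"linear": [0,0,1],"delta_rot": [0,0,0]},
])

```text
time: 7.2
ee_pos: [0.4436, 0.2416, 0.0378]
tcp_rot: [180.0, -0.0, -168.8]
wrist_force: [-0.4, 0.0, -0.4]
opening: 0.0483
grasp_force: 0.0
```

Run:
```python
from h import *
print(bot.get_obs()['wrist_force'])
for n in('scene','top'):
    w=cloud(shot(n)); 
    m=(np.hypot(w[...,0]-.443,w[...,1]-.241)<.085)&(w[...,2]>.045)&(w[...,2]<.085)
    r=rectfit(w[m][:,:2]); print(r, w[m][:,2].mean())
a=shot('scene')['color'][110:190,300:400]
cv2.imwrite('pics/c3.png',cv2.resize(a,(750,600),interpolation=cv2.INTER_CUBIC)[...,::-1])
```

```text
[-0.41008419  0.03359956 -0.40526141]
(array([0.44383846, 0.23991673]), np.float64(11.25), array([0.12943925, 0.06184696])) 0.058483268774647997
(array([0.44383003, 0.23959221]), np.float64(12.75), array([0.12948808, 0.057555  ])) 0.06024433842299521
```

View pics/c3.png

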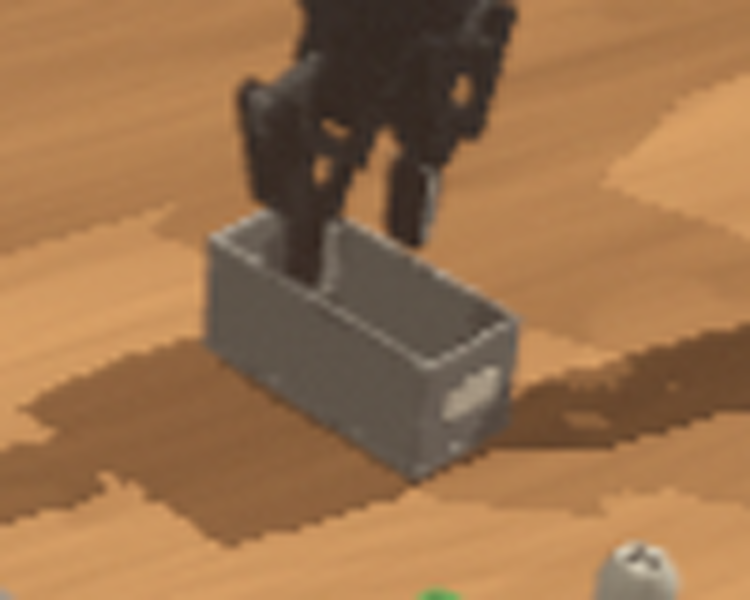

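>>> play_rows([
  {"grip": 110,"linear": [0,0,3],"delta_rot": [0,0,0]},
  {"grip": 110,"linear": [0,0,6],"delta_rot": [0,0,0]},
  {"grip": 110,"linear": [0,0,6],"delta_rot": [0,0,0]},
  {"grip": 110,"linear": [0,0,6],"delta_rot": [0,0,0]},
])

```text
time: 7.75
ee_pos: [0.4437, 0.2417, 0.0975]
tcp_rot: [180.0, 0.0, -168.8]
wrist_force: [0.2, -0.4, -0.1]
opening: 0.0486
grasp_force: 0.0
```

Run:
```python
from h import *
o=bot.get_obs(); e=o['ee_pos']; print(e,bot.hold_point_z,o['opening'])
for n in ('scene','top'):
    p=shot(n); w=cloud(p)
    m=(abs(w[...,0]-e[0])<.07)&(abs(w[...,1]-e[1])<.07)&(w[...,2]>.072)&(w[...,2]<.3)
    P=w[m]; a=np.radians(11.2); s=(P[:,0]-e[0])*-np.sin(a)+(P[:,1]-e[1])*np.cos(a)
    for q in (s<0,s>=0):
        i=np.argsort(P[q][:,2])[:12]; print(n,np.round(P[q][i,2]-e[2],3),np.round(s[q][i],3))
```

```text
[0.4436712  0.24170371 0.09745049] 0.0187 0.04863484035318698
scene [0.034 0.036 0.037 0.038 0.039 0.041 0.042 0.042 0.043 0.043 0.044 0.044] [-0.031 -0.032 -0.031 -0.033 -0.031 -0.025 -0.032 -0.033 -0.037 -0.03
 -0.036 -0.024]
scene [0.034 0.036 0.038 0.038 0.039 0.039 0.04  0.04  0.04  0.042 0.043 0.043] [0.025 0.025 0.021 0.027 0.021 0.023 0.023 0.022 0.026 0.022 0.023 0.02 ]
top [0.04  0.041 0.063 0.075 0.078 0.079 0.079 0.08  0.08  0.081 0.081 0.082] [-0.033 -0.033 -0.038 -0.04  -0.04  -0.037 -0.033 -0.035 -0.039 -0.035
 -0.039 -0.039]
top [] []
```

>>> play_rows([
  {"grip": 212,"linear": [0,0,3],"delta_rot": [0,0,0]},
  {"grip": 212,"linear": [0,0,3],"delta_rot": [0,0,0]},
  {"grip": 212,"linear": [0,0,3],"delta_rot": [0,0,0]},
  {"grip": 212,"linear": [0,0,3],"delta_rot": [0,0,0]},
  {"grip": 212,"linear": [0,0,3],"delta_rot": [0,0,0]},
  {"grip": 212,"linear": [0,0,3],"delta_rot": [0,0,0]},
])

```text
time: 8.45
ee_pos: [0.443, 0.2414, 0.1265]
tcp_rot: [-180.0, -0.1, -168.8]
wrist_force: [0.9, -0.0, 0.3]
opening: 0.0142
grasp_force: 0.0
```

```bash
cat > tip.py <<'E'
from h import *
o=bot.get_obs(); e=o['ee_pos']; print(e,o['opening'])
p=shot('scene'); w=cloud(p)
m=(abs(w[...,0]-e[0])<.07)&(abs(w[...,1]-e[1])<.07)&(w[...,2]>.075)&(w[...,2]<.3)
P=w[m]; s=P[:,1]-e[1]
for q in (s<0,s>=0):
    i=np.argsort(P[q][:,2])[:8]; print(np.round(P[q][i,2]-e[2],3),np.round(s[q][i],3))
E
python3 tip.py
```

```text
[0.44303324 0.2413829  0.12646643] 0.014237505101921432
[0.033 0.034 0.034 0.035 0.035 0.037 0.037 0.037] [-0.013 -0.011 -0.016 -0.015 -0.017 -0.012 -0.009 -0.015]
[0.032 0.032 0.034 0.035 0.035 0.036 0.036 0.038] [0.006 0.007 0.007 0.006 0.012 0.006 0.007 0.007]
```

>>> play_rows([
  {"grip": 0,"linear": [0,0,0],"delta_rot": [0,0,0]},
  {"grip": 0,"linear": [0,0,0],"delta_rot": [0,0,0]},
  {"grip": 0,"linear": [0,0,0],"delta_rot": [0,0,0]},
  {"grip": 0,"linear": [0,0,0],"delta_rot": [0,0,0]},
  {"grip": 0,"linear": [0,0,0],"delta_rot": [0,0,0]},
  {"grip": 0,"linear": [0,0,0],"delta_rot": [0,0,0]},
])

```text
time: 9.1
ee_pos: [0.4434, 0.2415, 0.1272]
tcp_rot: [-180.0, -0.0, -168.8]
wrist_force: [-0.6, -0.4, 0.3]
opening: 0.0857
grasp_force: 0.0
```

```bash
python3 tip.py
python3 - <<'E'
from h import *
w=cloud(shot('top')); print(measure(w,(.444,.24),.05,.08,.085))
w=cloud(shot('scene')); print(measure(w,(.444,.24),.05,.075,.085))
E
```

```text
[0.44336113 0.24153929 0.12723913] 0.08567479284938086
[0.047 0.047 0.048 0.049 0.049 0.051 0.052 0.052] [-0.041 -0.051 -0.05  -0.046 -0.049 -0.042 -0.051 -0.048]
[0.046 0.047 0.047 0.047 0.048 0.049 0.05  0.05 ] [0.041 0.038 0.042 0.044 0.039 0.04  0.047 0.04 ]
(array([0.44350207, 0.24025768]), np.float64(11.5), array([0.12892746, 0.05749685]), np.float64(0.06260070428614051), np.int64(231))
(array([0.44365073, 0.240981  ]), np.float64(12.25), array([0.12930199, 0.0589239 ]), np.float64(0.05938270994319983), np.int64(387))
```

>>> play_rows([
  {"grip": 0,"linear": [0,-0.05,-4],"delta_rot": [0,0,0.008]},
  {"grip": 0,"linear": [0,-0.05,-8],"delta_rot": [0,0,0.008]},
  {"grip": 0,"linear": [0,-0.05,-11],"delta_rot": [0,0,0.008]},
  {"grip": 0,"linear": [0,-0.05,-13.3],"delta_rot": [0,0,0.008]},
  {"grip": 0,"linear": [0,-0.05,-13.3],"delta_rot": [0,0,0.008]},
  {"grip": 50,"linear": [0,-0.05,-13.3],"delta_rot": [0,0,0.008]},
  {"grip": 60,"linear": [0,-0.05,-13.3],"delta_rot": [0,0,0.008]},
  {"grip": 70,"linear": [0,-0.05,-13.3],"delta_rot": [0,0,0.008]},
  {"grip": 100,"linear": [0,-0.05,-13.3],"delta_rot": [0,0,0.008]},
  {"grip": 120,"linear": [0,-0.05,-13.3],"delta_rot": [0,0,0.008]},
], force=30)

```text
time: 10.25
ee_pos: [0.4443, 0.2417, -0.0041]
tcp_rot: [179.9, 0.1, -168.4]
wrist_force: [-0.3, 1.1, 5.6]
opening: 0.0578
grasp_force: 31.1
```

>>> play_rows([
  {"grip": 120,"linear": [0,0,0],"delta_rot": [0,0,0]},
  {"grip": 120,"linear": [0,0,0],"delta_rot": [0,0,0]},
])

```text
time: 10.45
ee_pos: [0.4443, 0.2417, -0.0041]
tcp_rot: [179.9, 0.1, -168.4]
wrist_force: [-0.3, 0.6, 6.6]
opening: 0.0574
grasp_force: 31.1
```

>>> play_rows([
  {"grip": 120,"linear": [0,0,3],"delta_rot": [0,0,0]},
  {"grip": 120,"linear": [0,0,7],"delta_rot": [0,0,0]},
  {"grip": 120,"linear": [0,0,11],"delta_rot": [0,0,0]},
  {"grip": 120,"linear": [0,-3,13],"delta_rot": [0,0,-0.04]},
  {"grip": 120,"linear": [0,-7,13],"delta_rot": [0,0,-0.1]},
  {"grip": 120,"linear": [0,-11,13],"delta_rot": [0,0,-0.16]},
  {"grip": 120,"linear": [0,-15,13],"delta_rot": [0,0,-0.22]},
  {"grip": 120,"linear": [0,-19,13],"delta_rot": [0,0,-0.28]},
  {"grip": 120,"linear": [0,-23,13],"delta_rot": [0,0,-0.34]},
  {"grip": 120,"linear": [0,-27,13],"delta_rot": [0,0,-0.4]},
])

```text
time: 11.45
ee_pos: [0.4431, -0.0306, 0.1248]
tcp_rot: [-180.0, 0.0, 168.6]
wrist_force: [1.1, -0.8, -1.2]
opening: 0.0576
grasp_force: 34.1
```

>>> play_rows([
  {"grip": 120,"linear": [0,-4,0],"delta_rot": [0,0,-0.05]},
  {"grip": 120,"linear": [0,-8,0],"delta_rot": [0,0,-0.1]},
  {"grip": 120,"linear": [-0.1,-12,0],"delta_rot": [0,0,-0.151]},
  {"grip": 120,"linear": [-0.1,-16,0],"delta_rot": [0,0,-0.151]},
  {"grip": 120,"linear": [-0.1,-20,0],"delta_rot": [0,0,-0.151]},
  {"grip": 120,"linear": [-0.1,-21.4,0],"delta_rot": [0,0,-0.151]},
  {"grip": 120,"linear": [-0.1,-21.4,0],"delta_rot": [0,0,-0.151]},
  {"grip": 120,"linear": [-0.1,-21.4,0],"delta_rot": [0,0,-0.151]},
])

```text
time: 12.25
ee_pos: [0.4422, -0.2425, 0.1243]
tcp_rot: [180.0, -0.1, 160.0]
wrist_force: [-0.0, -0.3, -2.4]
opening: 0.0576
grasp_force: 34.1
```

```bash
python3 go.py .4424 -.2437 .05 160
cat > rim.py <<'E'
import sys; from h import *
x,y,a,b=map(float,sys.argv[1:5])
for n in('top','scene'):
    r=measure(cloud(shot(n)),(x,y),a,b,.085); print(n,np.round(r[0],4),r[1],np.round(r[2],4),round(r[3],4),r[4])
E
python3 rim.py .4424 -.2437 .155 .21
```

```text
lin [ 0.02 -0.12 -7.43] rot [-0.0006 -0.001  -0.0004] q [-28.7  -2.1  -5.5  86.6   0.   -8.8] [ 1.7999e+02 -7.0000e-02  1.6002e+02] [ 0.4422 -0.2425  0.1243] F [-0.  -0.3 -2.4] t 12.25 0.05758568342952762
top [ 0.443  -0.2418] 160.0 [0.1286 0.0579] 0.186 366
scene [ 0.4454 -0.2436] 147.75 [0.1311 0.082 ] 0.1791 959
```

>>> play_rows([
  {"grip": 120,"linear": [0,-0.13,-3],"delta_rot": [0,0,0]},
  {"grip": 120,"linear": [0,-0.13,-6],"delta_rot": [0,0,0]},
  {"grip": 120,"linear": [0,-0.13,-8.5],"delta_rot": [0,0,0]},
  {"grip": 120,"linear": [0,-0.13,-10.2],"delta_rot": [0,0,0]},
  {"grip": 120,"linear": [0,-0.13,-10.2],"delta_rot": [0,0,0]},
  {"grip": 120,"linear": [0,-0.13,-10.2],"delta_rot": [0,0,0]},
])

```text
time: 12.95
ee_pos: [0.4426, -0.2435, 0.0229]
tcp_rot: [-180.0, -0.0, 160.1]
wrist_force: [0.1, -0.4, -1.5]
opening: 0.0576
grasp_force: 34.0
```

```bash
python3 go.py .4424 -.2437 .05 160;python3 rim.py .4424 -.2437 .073 .1
```

```text
lin [-0.02 -0.02  2.71] rot [-0.0001 -0.0005 -0.0021] q [-28.8  -0.8 -15.5  75.3  -0.   -8.9] [-1.7999e+02 -3.0000e-02  1.6012e+02] [ 0.4426 -0.2435  0.0229] F [ 0.1 -0.4 -1.5] t 12.95 0.05756996999017967
top [ 0.4439 -0.241 ] 162.0 [0.1294 0.0517] 0.0898 180
scene [ 0.4483 -0.247 ] 147.5 [0.1257 0.08  ] 0.0867 413
```

>>> play_rows([
  {"grip": 120,"linear": [0,0,-0.5],"delta_rot": [0,0,0]},
  {"grip": 120,"linear": [0,0,-0.8],"delta_rot": [0,0,0]},
  {"grip": 120,"linear": [0,0,-1.1],"delta_rot": [0,0,0]},
  {"grip": 120,"linear": [0,0,-1.4],"delta_rot": [0,0,0]},
  {"grip": 120,"linear": [0,0,-1.6],"delta_rot": [0,0,0]},
  {"grip": 120,"linear": [0,0,-1.8],"delta_rot": [0,0,0]},
  {"grip": 120,"linear": [0,0,-1.95],"delta_rot": [0,0,0]},
  {"grip": 120,"linear": [0,0,-1.95],"delta_rot": [0,0,0]},
])

```text
time: 13.85
ee_pos: [0.4424, -0.2441, 0.004]
tcp_rot: [180.0, -0.0, 160.0]
wrist_force: [-5.3, 3.4, 9.3]
opening: 0.0574
grasp_force: 35.4
```

>>> play_rows([
  {"grip": 120,"linear": [0,0,-0.1],"delta_rot": [0,0,0]},
  {"grip": 120,"linear": [0,0,-0.1],"delta_rot": [0,0,0]},
  {"grip": 60,"linear": [0,0,0],"delta_rot": [0,0,0]},
  {"grip": 10,"linear": [0,0,0],"delta_rot": [0,0,0]},
  {"grip": 0,"linear": [0,0,0],"delta_rot": [0,0,0]},
  {"grip": 0,"linear": [0,0,0],"delta_rot": [0,0,0]},
  {"grip": 0,"linear": [0,0,3],"delta_rot": [0,0,0]},
  {"grip": 0,"linear": [0,0,7],"delta_rot": [0,0,0]},
  {"grip": 0,"linear": [0,0,11],"delta_rot": [0,0,0]},
  {"grip": 0,"linear": [0,0,14],"delta_rot": [0,0,0]},
])

```text
time: 14.85
ee_pos: [0.4426, -0.2444, 0.1451]
tcp_rot: [-180.0, 0.0, 160.1]
wrist_force: [0.3, -0.9, 0.2]
opening: 0.0853
grasp_force: 0.0
```

```bash
python3 rim.py .4424 -.2437 .055 .09; python3 go.py .6293 .2452 .14 250
```

```text
top [ 0.4424 -0.2459] 160.25 [0.1286 0.0581] 0.0707 261
scene [ 0.4429 -0.2454] 160.5 [0.1306 0.0576] 0.068 454
lin [18.53 49.04 -0.71] rot [-1.50e-03  6.10e-03  1.57e+00] q [-28.9  -2.   -3.   88.7  -0.   -8.9] [-179.93    0.32  160.05] [ 0.444  -0.2452  0.1471] F [-0.8 -0.8 -0.2] t 14.95 0.08526821920537875
```

>>> play_rows([
  {"grip": 90,"linear": [1.8,4.5,0],"delta_rot": [0,0,0.15]},
  {"grip": 90,"linear": [3.6,9,0],"delta_rot": [0,0,0.3]},
  {"grip": 90,"linear": [5.4,13.5,0],"delta_rot": [0,0,0.45]},
  {"grip": 90,"linear": [7.2,18,0],"delta_rot": [0,0,0.6]},
  {"grip": 90,"linear": [9,22.5,0],"delta_rot": [0,0,0.75]},
  {"grip": 90,"linear": [10.8,27,0],"delta_rot": [0,0,0.9]},
  {"grip": 90,"linear": [12.6,31.5,0],"delta_rot": [0,0,1.05]},
  {"grip": 90,"linear": [14.4,36,0],"delta_rot": [0,0,1.2]},
  {"grip": 90,"linear": [16.2,40.5,0],"delta_rot": [0,0,1.35]},
  {"grip": 90,"linear": [18,45,0],"delta_rot": [0,0,1.5]},
])

```text
time: 15.95
ee_pos: [0.6226, 0.2077, 0.1416]
tcp_rot: [180.0, -0.1, -113.6]
wrist_force: [1.1, -0.9, -0.2]
opening: 0.0556
grasp_force: 0.0
```

>>> play_rows([
  {"grip": 90,"linear": [0.5,4,0],"delta_rot": [0,0,0.07]},
  {"grip": 90,"linear": [0.5,4,0],"delta_rot": [0,0,0.07]},
  {"grip": 90,"linear": [0.5,4,0],"delta_rot": [0,0,0.07]},
])

```text
time: 16.25
ee_pos: [0.6269, 0.2465, 0.1411]
tcp_rot: [179.9, -0.1, -109.9]
wrist_force: [0.4, 0.3, -0.9]
opening: 0.0555
grasp_force: 0.0
```

```bash
python3 go.py .6293 .2452 .08 250
```

```text
lin [ 0.24 -0.13 -6.11] rot [ 0.0018 -0.0021 -0.0011] q [ 21.5  22.   23.7  91.9  -0.1 -48.6] [ 1.7992e+02 -1.4000e-01 -1.0993e+02] [0.6269 0.2465 0.1411] F [ 0.4  0.3 -0.9] t 16.25 0.05551835808604321
```

>>> play_rows([
  {"grip": 90,"linear": [0.24,-0.13,-4],"delta_rot": [0,0,0]},
  {"grip": 90,"linear": [0.24,-0.13,-8],"delta_rot": [0,0,0]},
  {"grip": 90,"linear": [0.24,-0.13,-11],"delta_rot": [0,0,0]},
  {"grip": 90,"linear": [0.24,-0.13,-13.5],"delta_rot": [0,0,0]},
  {"grip": 90,"linear": [0.24,-0.13,-15.5],"delta_rot": [0,0,0]},
  {"grip": 90,"linear": [0.24,-0.13,-16.6],"delta_rot": [0,0,0]},
  {"grip": 90,"linear": [0.24,-0.13,-16.9],"delta_rot": [0,0,0]},
  {"grip": 90,"linear": [0.24,-0.13,-16.9],"delta_rot": [0,0,0]},
])

```text
time: 17.05
ee_pos: [0.6299, 0.2439, -0.0258]
tcp_rot: [-180.0, -0.0, -110.1]
wrist_force: [-0.1, -0.0, 0.2]
opening: 0.0553
grasp_force: 0.0
```

>>> play_rows([
  {"grip": 120,"linear": [0,0,0],"delta_rot": [0,0,0]},
  {"grip": 130,"linear": [0,0,0],"delta_rot": [0,0,0]},
  {"grip": 140,"linear": [0,0,0],"delta_rot": [0,0,0]},
  {"grip": 150,"linear": [0,0,0],"delta_rot": [0,0,0]},
  {"grip": 190,"linear": [0,0,0],"delta_rot": [0,0,0]},
  {"grip": 190,"linear": [0,0,0],"delta_rot": [0,0,0]},
  {"grip": 190,"linear": [0,0,0],"delta_rot": [0,0,0]},
], force=40)

```text
time: 17.75
ee_pos: [0.6299, 0.2448, -0.0256]
tcp_rot: [-180.0, -0.0, -110.0]
wrist_force: [-2.6, 0.7, 4.6]
opening: 0.0305
grasp_force: 40.0
```

>>> play_rows([
  {"grip": 190,"linear": [0,0,3],"delta_rot": [0,0,0]},
  {"grip": 190,"linear": [0,0,7],"delta_rot": [0,0,0]},
  {"grip": 190,"linear": [0,0,11],"delta_rot": [0,0,0]},
  {"grip": 190,"linear": [-0.5,-1.3,14],"delta_rot": [0,0,0]},
  {"grip": 190,"linear": [-2,-5.2,15],"delta_rot": [0,0,0]},
  {"grip": 190,"linear": [-3.5,-9.1,15],"delta_rot": [0,0,0]},
  {"grip": 190,"linear": [-5,-13.1,15],"delta_rot": [0,0,0]},
  {"grip": 190,"linear": [-6.5,-17,15],"delta_rot": [0,0,0]},
  {"grip": 190,"linear": [-8,-20.9,15],"delta_rot": [0,0,0]},
  {"grip": 190,"linear": [-9.5,-24.8,15],"delta_rot": [0,0,0]},
])

```text
time: 18.75
ee_pos: [0.5338, -0.0051, 0.1233]
tcp_rot: [-180.0, -0.1, -110.0]
wrist_force: [0.8, -1.1, -1.6]
opening: 0.0304
grasp_force: 40.3
```

>>> play_rows([
  {"grip": 190,"linear": [-1.5,-4,0],"delta_rot": [0,0,0]},
  {"grip": 190,"linear": [-3,-8,0],"delta_rot": [0,0,0]},
  {"grip": 190,"linear": [-4.5,-12,0],"delta_rot": [0,0,0]},
  {"grip": 190,"linear": [-6,-16,0],"delta_rot": [0,0,0]},
  {"grip": 190,"linear": [-7.5,-20,0],"delta_rot": [0,0,0]},
  {"grip": 190,"linear": [-9.2,-24,0],"delta_rot": [0,0,0]},
  {"grip": 190,"linear": [-9.2,-24,0],"delta_rot": [0,0,0]},
  {"grip": 190,"linear": [-9.2,-24,0],"delta_rot": [0,0,0]},
])

```text
time: 19.55
ee_pos: [0.4422, -0.2443, 0.1233]
tcp_rot: [180.0, -0.0, -110.1]
wrist_force: [0.3, 0.2, -2.4]
opening: 0.0311
grasp_force: 40.3
```

```bash
python3 go.py .4425 -.2445 .02 250
```

```text
lin [  0.03  -0.02 -10.33] rot [ 0.0005 -0.0007  0.0024] q [-28.9  -2.   -5.6  86.4  -0.  -98.8] [ 1.7997e+02 -4.0000e-02 -1.1014e+02] [ 0.4422 -0.2443  0.1233] F [ 0.3  0.2 -2.4] t 19.55 0.03109414150919192
```

>>> play_rows([
  {"grip": 190,"linear": [0,0,-4],"delta_rot": [0,0,0]},
  {"grip": 190,"linear": [0,0,-7.5],"delta_rot": [0,0,0]},
  {"grip": 190,"linear": [0,0,-10],"delta_rot": [0,0,0]},
  {"grip": 190,"linear": [0,0,-11.5],"delta_rot": [0,0,0]},
  {"grip": 190,"linear": [0,0,-12.3],"delta_rot": [0,0,0]},
  {"grip": 190,"linear": [0,0,-12.6],"delta_rot": [0,0,0]},
  {"grip": 190,"linear": [0,0,-12.8],"delta_rot": [0,0,0]},
  {"grip": 190,"linear": [0,0,-12.95],"delta_rot": [0,0,0]},
  {"grip": 190,"linear": [0,0,-12.95],"delta_rot": [0,0,0]},
])

```text
time: 20.45
ee_pos: [0.4432, -0.2438, -0.0051]
tcp_rot: [-179.9, -0.1, -110.0]
wrist_force: [-0.4, -0.1, -1.6]
opening: 0.0309
grasp_force: 40.3
```

>>> play_rows([
  {"grip": 190,"linear": [0,0,-0.1],"delta_rot": [0,0,0]},
  {"grip": 190,"linear": [0,0,-0.2],"delta_rot": [0,0,0]},
  {"grip": 190,"linear": [0,0,-0.2],"delta_rot": [0,0,0]},
])

```text
time: 20.75
ee_pos: [0.4433, -0.2439, -0.0057]
tcp_rot: [-179.9, -0.1, -110.0]
wrist_force: [-5.0, 2.1, 11.9]
opening: 0.0306
grasp_force: 41.8
```

Seated. Release gently and rise.

>>> play_rows([
  {"grip": 140,"linear": [0,0,0],"delta_rot": [0,0,0]},
  {"grip": 100,"linear": [0,0,0],"delta_rot": [0,0,0]},
  {"grip": 100,"linear": [0,0,0.1],"delta_rot": [0,0,0]},
  {"grip": 100,"linear": [0,0,0.2],"delta_rot": [0,0,0]},
  {"grip": 100,"linear": [0,0,3],"delta_rot": [0,0,0]},
  {"grip": 100,"linear": [0,0,7],"delta_rot": [0,0,0]},
  {"grip": 100,"linear": [0,0,11],"delta_rot": [0,0,0]},
  {"grip": 60,"linear": [0,0,14],"delta_rot": [0,0,0]},
  {"grip": 0,"linear": [0,0,15],"delta_rot": [0,0,0]},
  {"grip": 0,"linear": [0,0,15],"delta_rot": [0,0,0]},
])

```text
time: 21.75
ee_pos: [0.4434, -0.2439, 0.1434]
tcp_rot: [-179.9, -0.1, -110.0]
wrist_force: [0.0, -0.4, -0.0]
opening: 0.0853
grasp_force: 0.0
```

```bash
python3 - <<'E'
from h import *
t=shot('top'); s=shot('scene')
im=np.hstack([cv2.resize(x,(390,300),interpolation=cv2.INTER_CUBIC) for x in (t['color'][200:320,340:496],s['color'][165:265,150:280])])
cv2.imwrite('pics/c4.png',im[...,::-1])
for n,p in(('top',t),('scene',s)):
    w=cloud(p); r=measure(w,(.4425,-.2445),.066,.09,.085); print(n,r)
    r=measure(w,(.6323,-.0092),.043,.07,.085); print('two',r)
E
python3 go.py .6323 -.0092 .145 160
```

```text
top (array([ 0.44270169, -0.24454137]), np.float64(159.75), array([0.12931372, 0.05547353]), np.float64(0.07179345117268077), np.int64(167))
two (array([ 0.63225718, -0.00932679]), np.float64(160.0), array([0.12905158, 0.05746441]), np.float64(0.053952456501073165), np.int64(227))
scene (array([ 0.44233616, -0.24517861]), np.float64(160.0), array([0.13022185, 0.0576108 ]), np.float64(0.07205846239840741), np.int64(265))
two (array([ 0.63223388, -0.00888987]), np.float64(160.5), array([0.13054908, 0.05757748]), np.float64(0.05251193666512727), np.int64(364))
lin [18.99 23.42  0.41] rot [-1.1000e-03 -1.2000e-03 -1.5708e+00] q [-28.8  -1.9  -3.6  88.4  -0.  -98.8] [ 1.7992e+02 -3.0000e-02 -1.1000e+02] [ 0.4424 -0.2434  0.1409] F [ 0.9 -0.9 -0.7] t 21.85 0.08533848581961452
```

View pics/c4.png

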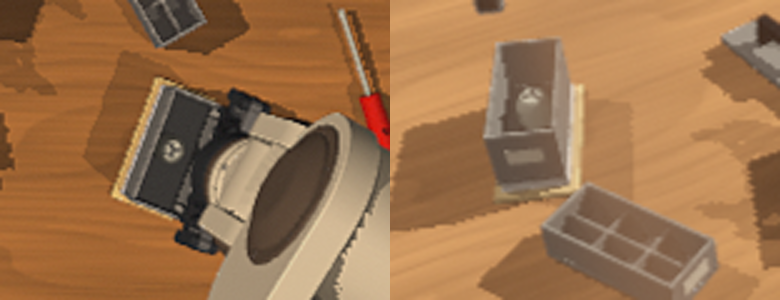

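The chuck stands upright in the seated deep tray. Next is the two-compartment tray.

>>> play_rows([
  {"grip": 0,"linear": [1.9,2.3,0],"delta_rot": [0,0,-0.15]},
  {"grip": 0,"linear": [3.8,4.6,0],"delta_rot": [0,0,-0.3]},
  {"grip": 0,"linear": [5.7,6.9,0],"delta_rot": [0,0,-0.45]},
  {"grip": 0,"linear": [7.6,9.2,0],"delta_rot": [0,0,-0.6]},
  {"grip": 0,"linear": [9.5,11.5,0],"delta_rot": [0,0,-0.75]},
  {"grip": 0,"linear": [11.4,13.8,0],"delta_rot": [0,0,-0.9]},
  {"grip": 0,"linear": [13.3,16.1,0],"delta_rot": [0,0,-1.05]},
  {"grip": 0,"linear": [15.2,18.4,0],"delta_rot": [0,0,-1.2]},
  {"grip": 0,"linear": [17.1,20.7,0],"delta_rot": [0,0,-1.35]},
  {"grip": 0,"linear": [18.9,23.45,0],"delta_rot": [0,0,-1.5]},
])

```text
time: 22.85
ee_pos: [0.6317, -0.0083, 0.1398]
tcp_rot: [-179.9, -0.2, 163.7]
wrist_force: [0.3, 0.4, -0.3]
opening: 0.0857
grasp_force: 0.0
```

>>> play_rows([
  {"grip": 0,"linear": [0,0,0],"delta_rot": [0,0,-0.071]},
  {"grip": 0,"linear": [0,0,0],"delta_rot": [0,0,-0.071]},
  {"grip": 0,"linear": [0,0,0],"delta_rot": [0,0,-0.071]},
])

```text
time: 23.15
ee_pos: [0.6311, -0.0092, 0.1407]
tcp_rot: [-179.9, -0.2, 160.1]
wrist_force: [0.6, 0.5, 0.2]
opening: 0.0855
grasp_force: 0.0
```

```bash
python3 go.py .6322 -.0092 -.016 160.2
```

```text
lin [  0.11   0.   -15.67] rot [-0.0001 -0.0032  0.0014] q [-0.8 15.7 15.8 90.2  0.  19. ] [-1.7994e+02 -1.7000e-01  1.6012e+02] [ 0.6311 -0.0092  0.1407] F [0.6 0.5 0.2] t 23.15 0.08549223568282373
```

>>> play_rows([
  {"grip": 0,"linear": [0.11,0,-4],"delta_rot": [0,-0.003,0]},
  {"grip": 0,"linear": [0.11,0,-8],"delta_rot": [0,-0.003,0]},
  {"grip": 0,"linear": [0.11,0,-11.5],"delta_rot": [0,-0.003,0]},
  {"grip": 0,"linear": [0.11,0,-14],"delta_rot": [0,-0.003,0]},
  {"grip": 0,"linear": [0.11,0,-15.6],"delta_rot": [0,-0.003,0]},
  {"grip": 0,"linear": [0.11,0,-15.6],"delta_rot": [0,-0.003,0]},
  {"grip": 50,"linear": [0.11,0,-15.6],"delta_rot": [0,-0.003,0]},
  {"grip": 60,"linear": [0.11,0,-15.6],"delta_rot": [0,-0.003,0]},
  {"grip": 70,"linear": [0.11,0,-15.6],"delta_rot": [0,-0.003,0]},
  {"grip": 120,"linear": [0.11,0,-15.6],"delta_rot": [0,-0.003,0]},
], force=30)

```text
time: 24.15
ee_pos: [0.6338, -0.009, -0.0122]
tcp_rot: [179.9, 0.2, 160.0]
wrist_force: [-0.7, -0.4, 5.5]
opening: 0.0577
grasp_force: 31.5
```

>>> play_rows([
  {"grip": 120,"linear": [0,0,0],"delta_rot": [0,0,0]},
  {"grip": 120,"linear": [0,0,0],"delta_rot": [0,0,0]},
  {"grip": 120,"linear": [0,0,0],"delta_rot": [0,0,0]},
])

```text
time: 24.45
ee_pos: [0.6338, -0.009, -0.0121]
tcp_rot: [179.9, 0.2, 160.0]
wrist_force: [-0.3, 0.8, 5.5]
opening: 0.0575
grasp_force: 31.6
```

```bash
python3 go.py .4425 -.2447 .145 160
```

```text
lin [-19.13 -23.57  15.71] rot [-0.0001  0.0047 -0.0001] q [-0.8 17.2  0.6 73.2  0.  19.2] [179.91   0.25 160.  ] [ 0.6338 -0.009  -0.0121] F [-0.3  0.8  5.5] t 24.45 0.05746738774561624
```

>>> play_rows([
  {"grip": 120,"linear": [0,0,3],"delta_rot": [0,0,0]},
  {"grip": 120,"linear": [0,0,7],"delta_rot": [0,0,0]},
  {"grip": 120,"linear": [0,0,11],"delta_rot": [0,0,0]},
  {"grip": 120,"linear": [-1.9,-2.36,14],"delta_rot": [0,0,0]},
  {"grip": 120,"linear": [-4.8,-5.9,15.5],"delta_rot": [0,0,0]},
  {"grip": 120,"linear": [-7.7,-9.4,15.5],"delta_rot": [0,0,0]},
  {"grip": 120,"linear": [-10.5,-13,15.5],"delta_rot": [0,0,0]},
  {"grip": 120,"linear": [-13.4,-16.5,15.5],"delta_rot": [0,0,0]},
  {"grip": 120,"linear": [-16.3,-20,15.5],"delta_rot": [0,0,0]},
  {"grip": 120,"linear": [-19.1,-23.6,15.5],"delta_rot": [0,0,0]},
])

```text
time: 25.45
ee_pos: [0.4405, -0.2461, 0.1416]
tcp_rot: [180.0, 0.2, 160.0]
wrist_force: [1.5, -0.9, -1.4]
opening: 0.0573
grasp_force: 33.7
```

>>> play_rows([
  {"grip": 120,"linear": [0,0,0],"delta_rot": [0,0,0]},
  {"grip": 120,"linear": [0,0,0],"delta_rot": [0,0,0]},
  {"grip": 120,"linear": [0,0,0],"delta_rot": [0,0,0]},
])

```text
time: 25.75
ee_pos: [0.4422, -0.2447, 0.1413]
tcp_rot: [179.9, 0.1, 160.0]
wrist_force: [0.1, -1.0, -1.1]
opening: 0.0578
grasp_force: 33.7
```

```bash
python3 go.py .4425 -.2447 .145 160; python3 rim.py .4425 -.2447 .185 .22; python3 rim.py .4425 -.2447 .19 .22
```

```text
lin [ 0.03 -0.    0.37] rot [-0.0002  0.0025 -0.0002] q [-29.   -2.1  -3.7  88.3   0.1  -9. ] [1.7994e+02 1.3000e-01 1.6001e+02] [ 0.4422 -0.2447  0.1413] F [ 0.1 -1.  -1.1] t 25.75 0.057786941479657135
top [ 0.441  -0.2448] 159.75 [0.129  0.0564] 0.2059 303
scene [ 0.4442 -0.2453] 149.0 [0.1294 0.0793] 0.1984 776
top [ 0.4414 -0.2442] 160.0 [0.1294 0.0553] 0.2061 267
scene [ 0.4448 -0.2455] 148.0 [0.1286 0.08  ] 0.2005 636
```

>>> play_rows([
  {"grip": 120,"linear": [0.11,-0.04,-3],"delta_rot": [0,0.002,0]},
  {"grip": 120,"linear": [0.11,-0.04,-5.5],"delta_rot": [0,0.002,0]},
  {"grip": 120,"linear": [0.11,-0.04,-7],"delta_rot": [0,0.002,0]},
  {"grip": 120,"linear": [0.11,-0.04,-7.5],"delta_rot": [0,0.002,0]},
  {"grip": 120,"linear": [0.11,-0.04,-7.9],"delta_rot": [0,0.002,0]},
  {"grip": 120,"linear": [0.11,-0.04,-8.2],"delta_rot": [0,0.002,0]},
  {"grip": 120,"linear": [0.11,-0.04,-8.5],"delta_rot": [0,0.002,0]},
  {"grip": 120,"linear": [0.11,-0.04,-8.7],"delta_rot": [0,0.002,0]},
  {"grip": 120,"linear": [0.11,-0.04,-8.9],"delta_rot": [0,0.002,0]},
  {"grip": 120,"linear": [0.11,-0.04,-8.9],"delta_rot": [0,0.002,0]},
])

```text
time: 26.95
ee_pos: [0.443, -0.2455, 0.0522]
tcp_rot: [180.0, 0.0, 160.0]
wrist_force: [-0.3, -0.1, -1.7]
opening: 0.0579
grasp_force: 33.8
```

>>> play_rows([
  {"grip": 120,"linear": [0,0,-0.1],"delta_rot": [0,0,0]},
  {"grip": 120,"linear": [0,0,-0.2],"delta_rot": [0,0,0]},
  {"grip": 120,"linear": [0,0,-0.2],"delta_rot": [0,0,0]},
])

```text
time: 27.25
ee_pos: [0.4431, -0.2455, 0.0518]
tcp_rot: [180.0, 0.1, 160.0]
wrist_force: [-5.1, 2.0, 10.0]
opening: 0.0575
grasp_force: 35.1
```

>>> play_rows([
  {"grip": 60,"linear": [0,0,0.1],"delta_rot": [0,0,0]},
  {"grip": 10,"linear": [0,0,0.1],"delta_rot": [0,0,0]},
  {"grip": 0,"linear": [0,0,0.1],"delta_rot": [0,0,0]},
  {"grip": 0,"linear": [0,0,0.1],"delta_rot": [0,0,0]},
  {"grip": 0,"linear": [0,0,3],"delta_rot": [0,0,0]},
  {"grip": 0,"linear": [0,0,6],"delta_rot": [0,0,0]},
  {"grip": 0,"linear": [0,0,9],"delta_rot": [0,0,0]},
  {"grip": 0,"linear": [3.6,0.4,9],"delta_rot": [0,0,0.15]},
  {"grip": 0,"linear": [7.2,0.8,9],"delta_rot": [0,0,0.3]},
  {"grip": 0,"linear": [10.8,1.2,9],"delta_rot": [0,0,0.45]},
])

```text
time: 28.25
ee_pos: [0.5523, -0.2334, 0.1405]
tcp_rot: [-180.0, 0.1, -173.9]
wrist_force: [0.0, -0.8, 0.5]
opening: 0.0856
grasp_force: 0.0
```

>>> play_rows([
  {"grip": 0,"linear": [3.6,0.5,0],"delta_rot": [0,0,0.15]},
  {"grip": 0,"linear": [7.2,1,0],"delta_rot": [0,0,0.3]},
  {"grip": 0,"linear": [7.2,1,0],"delta_rot": [0,0,0.445]},
  {"grip": 0,"linear": [7.2,1,0],"delta_rot": [0,0,0.445]},
  {"grip": 0,"linear": [7.2,1,0],"delta_rot": [0,0,0.445]},
])

```text
time: 28.75
ee_pos: [0.6227, -0.2235, 0.1401]
tcp_rot: [180.0, -0.0, -149.0]
wrist_force: [-0.5, -0.3, 0.1]
opening: 0.0855
grasp_force: 0.0
```

```bash
python3 rim.py .4425 -.2447 .105 .14; python3 go.py .6239 -.2225 -.02 211.25
```

```text
lin [  0.14   0.11 -16.05] rot [-0.0002  0.0001  0.0041] q [-19.8  20.   21.   91.1   0.  -50.8] [ 1.8000e+02  1.0000e-02 -1.4898e+02] [ 0.6225 -0.2236  0.1405] F [ 0.3 -0.6 -0.9] t 28.8 0.08553612118605274Traceback (most recent call last):
  File "rim.py", line 4, in <module>
    r=measure(cloud(shot(n)),(x,y),a,b,.085); print(n,np.round(r[0],4),r[1],np.round(r[2],4),round(r[3],4),r[4])
  File "h.py", line 29, in measure
    return rectfit(w[m][:,:2])+(np.median(w[m][:,2]),m.sum())
           ~~~~~~~^^^^^^^^^^^^
  File "h.py", line 20, in rectfit
    lo,hi=np.percentile(q,1.5,axis=0),np.percentile(q,98.5,axis=0)
          ~~~~~~~~~~~~~^^^^^^^^^^^^^^
    return _quantile_unchecked(
        a, q, axis, out, overwrite_input, method, keepdims, weights)
    return _ureduce(a,
                    func=_quantile_ureduce_func,
    ...<5 lines>...
                    overwrite_input=overwrite_input,
                    method=method)
    r = func(a, **kwargs)
    result = _quantile(arr,
                       quantiles=q,
    ...<2 lines>...
                       out=out,
                       weights=wgt)
    slices_having_nans = np.isnan(arr[-1, ...])
                                  ~~~^^^^^^^^^
IndexError: index -1 is out of bounds for axis 0 with size 0
```

```bash
sed -i 's/^for n in.*/for n in sys.argv[5:] or ("top","scene"):/' rim.py; python3 rim.py .4425 -.2447 .105 .14 scene; python3 rim.py .6239 -.2225 .036 .06 scene
```

```text
scene [ 0.4414 -0.2467] 159.75 [0.1314 0.0568] 0.1162 197
scene [ 0.624  -0.2223] 31.250000000000004 [0.1295 0.0581] 0.0429 468
```

>>> play_rows([
  {"grip": 0,"linear": [0.14,0.11,-4],"delta_rot": [0,0,0.004]},
  {"grip": 0,"linear": [0.14,0.11,-8],"delta_rot": [0,0,0.004]},
  {"grip": 0,"linear": [0.14,0.11,-11.5],"delta_rot": [0,0,0.004]},
  {"grip": 0,"linear": [0.14,0.11,-14.5],"delta_rot": [0,0,0.004]},
  {"grip": 0,"linear": [0.14,0.11,-16.2],"delta_rot": [0,0,0.004]},
  {"grip": 0,"linear": [0.14,0.11,-16.2],"delta_rot": [0,0,0.004]},
  {"grip": 50,"linear": [0.14,0.11,-16.2],"delta_rot": [0,0,0.004]},
  {"grip": 60,"linear": [0.14,0.11,-16.2],"delta_rot": [0,0,0.004]},
  {"grip": 70,"linear": [0.14,0.11,-16.2],"delta_rot": [0,0,0.004]},
  {"grip": 120,"linear": [0.14,0.11,-16.2],"delta_rot": [0,0,0.004]},
])

```text
time: 29.9
ee_pos: [0.6251, -0.2226, -0.02]
tcp_rot: [-179.9, 0.1, -148.5]
wrist_force: [-0.7, 0.2, 5.6]
opening: 0.0574
grasp_force: 31.4
```

>>> play_rows([
  {"grip": 120,"linear": [0,0,0],"delta_rot": [0,0,0]},
  {"grip": 120,"linear": [0,0,0],"delta_rot": [0,0,0]},
  {"grip": 120,"linear": [0,0,0],"delta_rot": [0,0,0]},
])

```text
time: 30.2
ee_pos: [0.6251, -0.2226, -0.02]
tcp_rot: [-179.9, 0.1, -148.5]
wrist_force: [-2.2, 0.4, 5.1]
opening: 0.0575
grasp_force: 31.5
```

```bash
python3 go.py .4425 -.2447 .16 160
```

```text
lin [-18.26  -2.21  18.  ] rot [ 0.0014  0.0018 -0.8987] q [-19.6  21.6   5.3  73.6   0.  -51.1] [-1.7991e+02  9.0000e-02 -1.4851e+02] [ 0.6251 -0.2226 -0.02  ] F [-2.2  0.4  5.1] t 30.2 0.05745932137601227
```

>>> play_rows([
  {"grip": 120,"linear": [0,0,3],"delta_rot": [0,0,0]},
  {"grip": 120,"linear": [0,0,7],"delta_rot": [0,0,0]},
  {"grip": 120,"linear": [0,0,11],"delta_rot": [0,0,0]},
  {"grip": 120,"linear": [0,0,15],"delta_rot": [0,0,-0.1]},
  {"grip": 120,"linear": [-2,-0.2,18],"delta_rot": [0,0,-0.24]},
  {"grip": 120,"linear": [-5.5,-0.6,18],"delta_rot": [0,0,-0.38]},
  {"grip": 120,"linear": [-9,-1,18],"delta_rot": [0,0,-0.52]},
  {"grip": 120,"linear": [-12.5,-1.5,18],"delta_rot": [0,0,-0.66]},
  {"grip": 120,"linear": [-16,-1.9,18],"delta_rot": [0,0,-0.8]},
  {"grip": 120,"linear": [-18.25,-2.2,18],"delta_rot": [0,0,-0.9]},
])

```text
time: 31.2
ee_pos: [0.4399, -0.2445, 0.1589]
tcp_rot: [-180.0, 0.1, 159.6]
wrist_force: [0.2, 0.2, -0.8]
opening: 0.0577
grasp_force: 33.4
```

>>> play_rows([
  {"grip": 120,"linear": [0,0,0],"delta_rot": [0,0,0]},
  {"grip": 120,"linear": [0,0,0],"delta_rot": [0,0,0]},
  {"grip": 120,"linear": [0,0,0],"delta_rot": [0,0,0]},
])

```text
time: 31.5
ee_pos: [0.4426, -0.2443, 0.1583]
tcp_rot: [180.0, 0.0, 160.0]
wrist_force: [0.2, -0.0, -0.6]
opening: 0.0575
grasp_force: 33.4
```

```bash
python3 go.py .4425 -.2449 .16 160; python3 rim.py .4425 -.2447 .205 .24 top; python3 rim.py .4425 -.2447 .21 .24 top
```

```text
lin [-0.01 -0.06  0.17] rot [-0.      0.0007 -0.0006] q [-28.9  -1.8  -1.5  90.2   0.   -8.9] [1.7999e+02 4.0000e-02 1.6003e+02] [ 0.4426 -0.2443  0.1583] F [ 0.2 -0.  -0.6] t 31.5 0.05752140624560407
top [ 0.4432 -0.2453] 159.5 [0.1289 0.0566] 0.2196 368
top [ 0.4432 -0.2452] 159.25 [0.1292 0.057 ] 0.2206 319
```

>>> play_rows([
  {"grip": 120,"linear": [-0.12,-0.05,-2],"delta_rot": [0,0,0]},
  {"grip": 120,"linear": [-0.12,-0.05,-4],"delta_rot": [0,0,0]},
  {"grip": 120,"linear": [-0.12,-0.05,-5],"delta_rot": [0,0,0]},
  {"grip": 120,"linear": [-0.12,-0.05,-5.5],"delta_rot": [0,0,0]},
  {"grip": 120,"linear": [-0.12,-0.05,-5.8],"delta_rot": [0,0,0]},
  {"grip": 120,"linear": [-0.12,-0.05,-6.1],"delta_rot": [0,0,0]},
  {"grip": 120,"linear": [-0.12,-0.05,-6.4],"delta_rot": [0,0,0]},
  {"grip": 120,"linear": [-0.12,-0.05,-6.6],"delta_rot": [0,0,0]},
  {"grip": 120,"linear": [-0.12,-0.05,-6.75],"delta_rot": [0,0,0]},
  {"grip": 120,"linear": [-0.12,-0.05,-6.75],"delta_rot": [0,0,0]},
])

```text
time: 32.6
ee_pos: [0.4406, -0.2449, 0.0907]
tcp_rot: [180.0, 0.0, 159.9]
wrist_force: [-0.7, 0.1, -1.9]
opening: 0.057
grasp_force: 33.4
```

>>> play_rows([
  {"grip": 120,"linear": [0,0,-0.1],"delta_rot": [0,0,0]},
  {"grip": 120,"linear": [0,0,-0.2],"delta_rot": [0,0,0]},
  {"grip": 120,"linear": [0,0,-0.2],"delta_rot": [0,0,0]},
])

```text
time: 32.9
ee_pos: [0.4408, -0.245, 0.0899]
tcp_rot: [-180.0, 0.1, 159.9]
wrist_force: [-2.7, 1.9, 6.7]
opening: 0.0574
grasp_force: 34.3
```

>>> play_rows([
  {"grip": 60,"linear": [0,0,0.1],"delta_rot": [0,0,0]},
  {"grip": 10,"linear": [0,0,0.1],"delta_rot": [0,0,0]},
  {"grip": 0,"linear": [0,0,0.1],"delta_rot": [0,0,0]},
  {"grip": 0,"linear": [0,0,0.1],"delta_rot": [0,0,0]},
  {"grip": 0,"linear": [0,0,3],"delta_rot": [0,0,0]},
  {"grip": 0,"linear": [0,0,6],"delta_rot": [0,0,0]},
  {"grip": 60,"linear": [0,0,8],"delta_rot": [0,0,0]},
  {"grip": 120,"linear": [0.1,4,8],"delta_rot": [0,0,0.1]},
  {"grip": 120,"linear": [0.3,8,8],"delta_rot": [0,0,0.2]},
  {"grip": 120,"linear": [0.5,12,8],"delta_rot": [0,0,0.3]},
])

```text
time: 33.9
ee_pos: [0.4455, -0.1238, 0.1688]
tcp_rot: [180.0, 0.0, 177.3]
wrist_force: [0.6, 0.3, 0.1]
opening: 0.0451
grasp_force: 0.0
```

>>> play_rows([
  {"grip": 120,"linear": [0.3,4,0],"delta_rot": [0,0,0.1]},
  {"grip": 120,"linear": [0.5,8,0],"delta_rot": [0,0,0.24]},
  {"grip": 120,"linear": [0.5,12.3,0],"delta_rot": [0,0,0.24]},
  {"grip": 120,"linear": [0.5,12.3,0],"delta_rot": [0,0,0.24]},
  {"grip": 120,"linear": [0.5,12.3,0],"delta_rot": [0,0,0.24]},
])

```text
time: 34.4
ee_pos: [0.4507, -0.0011, 0.1687]
tcp_rot: [-180.0, 0.0, -169.0]
wrist_force: [-0.0, 0.5, -0.8]
opening: 0.045
grasp_force: 0.0
```

```bash
python3 rim.py .4425 -.2447 .148 .175; python3 go.py .4506 -.0013 -.022 190.9
```

```text
top [ 0.4408 -0.2468] 160.5 [0.129  0.0584] 0.1537 310
scene [ 0.4409 -0.2463] 160.0 [0.132  0.0576] 0.1539 285
lin [-1.000e-02  1.100e-01 -1.907e+01] rot [-0.     0.     0.001] q [ -0.3  -9.1  -7.1  92.    0.  -11.2] [ 180.      0.   -169.16] [ 0.4507 -0.0024  0.1687] F [-0.3 -0.4 -0. ] t 34.5 0.04514147388963699
```

>>> play_rows([
  {"grip": 120,"linear": [0,0.05,-5],"delta_rot": [0,0,0]},
  {"grip": 120,"linear": [0,0.05,-10],"delta_rot": [0,0,0]},
  {"grip": 120,"linear": [0,0.05,-14],"delta_rot": [0,0,0]},
  {"grip": 120,"linear": [0,0.05,-16.8],"delta_rot": [0,0,0]},
  {"grip": 120,"linear": [0,0.05,-17.7],"delta_rot": [0,0,0]},
  {"grip": 120,"linear": [0,0.05,-17.7],"delta_rot": [0,0,0]},
  {"grip": 180,"linear": [0,0.05,-17.7],"delta_rot": [0,0,0]},
  {"grip": 190,"linear": [0,0.05,-17.7],"delta_rot": [0,0,0]},
  {"grip": 200,"linear": [0,0.05,-17.7],"delta_rot": [0,0,0]},
  {"grip": 240,"linear": [0,0.05,-17.7],"delta_rot": [0,0,0]},
], force=40)

```text
time: 35.5
ee_pos: [0.4514, -0.0013, -0.0073]
tcp_rot: [180.0, 0.1, -169.1]
wrist_force: [0.7, 0.9, 4.0]
opening: 0.0134
grasp_force: 42.4
```

>>> play_rows([
  {"grip": 240,"linear": [0,0,0],"delta_rot": [0,0,0]},
  {"grip": 240,"linear": [0,0,0],"delta_rot": [0,0,0]},
  {"grip": 240,"linear": [0,0,0],"delta_rot": [0,0,0]},
])

```text
time: 35.8
ee_pos: [0.4515, -0.0012, -0.0073]
tcp_rot: [180.0, 0.1, -169.1]
wrist_force: [0.0, 1.5, 6.7]
opening: 0.0131
grasp_force: 42.5
```

```bash
python3 go.py .4408 -.2465 .17 160
```

```text
lin [ -1.07 -24.53  17.73] rot [ 1.000e-04  2.000e-03 -5.391e-01] q [ -0.2  -7.5 -25.2  72.2   0.  -11.1] [ 1.8000e+02  1.1000e-01 -1.6911e+02] [ 0.4515 -0.0012 -0.0073] F [0.  1.5 6.7] t 35.8 0.01308016406665518
```

>>> play_rows([
  {"grip": 240,"linear": [0,0,4],"delta_rot": [0,0,0]},
  {"grip": 240,"linear": [0,0,9],"delta_rot": [0,0,0]},
  {"grip": 240,"linear": [0,0,14],"delta_rot": [0,0,0]},
  {"grip": 240,"linear": [0,0,18],"delta_rot": [0,0,0]},
  {"grip": 240,"linear": [-0.1,-3,20],"delta_rot": [0,0,-0.1]},
  {"grip": 240,"linear": [-0.3,-7,20],"delta_rot": [0,0,-0.2]},
  {"grip": 240,"linear": [-0.5,-11,20],"delta_rot": [0,0,-0.3]},
  {"grip": 240,"linear": [-0.7,-15,20],"delta_rot": [0,0,-0.4]},
  {"grip": 240,"linear": [-0.9,-19,20],"delta_rot": [0,0,-0.5]},
  {"grip": 240,"linear": [-1,-22,20],"delta_rot": [0,0,-0.54]},
])

```text
time: 36.8
ee_pos: [0.44, -0.2234, 0.1914]
tcp_rot: [-180.0, -0.0, 159.7]
wrist_force: [0.0, 0.7, -1.6]
opening: 0.013
grasp_force: 41.8
```

>>> play_rows([
  {"grip": 240,"linear": [0,-2.5,0],"delta_rot": [0,0,0]},
  {"grip": 240,"linear": [0,-2.5,0],"delta_rot": [0,0,0]},
  {"grip": 240,"linear": [0,-2.5,0],"delta_rot": [0,0,0]},
  {"grip": 240,"linear": [0,-2.5,0],"delta_rot": [0,0,0]},
])

```text
time: 37.2
ee_pos: [0.4406, -0.2457, 0.1917]
tcp_rot: [180.0, -0.0, 160.0]
wrist_force: [0.9, -0.6, -1.4]
opening: 0.0133
grasp_force: 41.8
```

```bash
python3 go.py .4408 -.2465 .16 160; python3 rim.py .4408 -.2465 .19 .222
python3 - <<'E'
from h import *
a=shot('scene')['color'][120:240,140:270]
cv2.imwrite('pics/c5.png',cv2.resize(a,(650,600),interpolation=cv2.INTER_CUBIC)[...,::-1])
E
```

```text
lin [ 0.02 -0.08 -3.17] rot [-0.0004 -0.0002  0.0006] q [-29.2  -1.4   2.5  94.    0.   -9.1] [ 1.7998e+02 -2.0000e-02  1.5997e+02] [ 0.4406 -0.2457  0.1917] F [ 0.9 -0.6 -1.4] t 37.2 0.013309063875006058
top [ 0.4408 -0.2453] 159.5 [0.1272 0.056 ] 0.2162 881
scene [ 0.443 -0.246] 160.5 [0.1257 0.0568] 0.2168 586
```

View pics/c5.png

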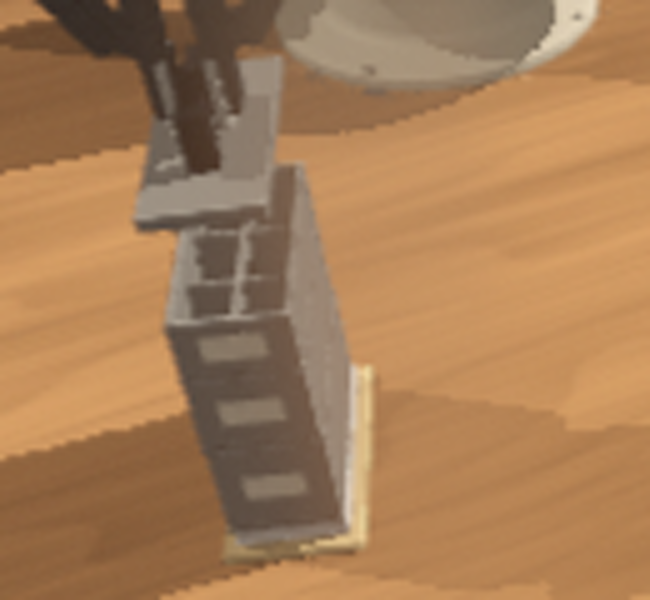

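The picture shows three trays stacked square with their feet hidden, and the lid held above them, aligned. I'll lower it now.

>>> play_rows([
  {"grip": 240,"linear": [0.02,0,-2],"delta_rot": [0,0,0]},
  {"grip": 240,"linear": [0.02,0,-3.5],"delta_rot": [0,0,0]},
  {"grip": 240,"linear": [0.02,0,-4.1],"delta_rot": [0,0,0]},
  {"grip": 240,"linear": [0.02,0,-4.4],"delta_rot": [0,0,0]},
  {"grip": 240,"linear": [0.02,0,-4.7],"delta_rot": [0,0,0]},
  {"grip": 240,"linear": [0.02,0,-5],"delta_rot": [0,0,0]},
  {"grip": 240,"linear": [0.02,0,-5.2],"delta_rot": [0,0,0]},
  {"grip": 240,"linear": [0.02,0,-5.3],"delta_rot": [0,0,0]},
  {"grip": 240,"linear": [0.02,0,-5.3],"delta_rot": [0,0,0]},
])

```text
time: 38.25
ee_pos: [0.441, -0.2464, 0.1393]
tcp_rot: [180.0, 0.0, 159.9]
wrist_force: [-0.6, 0.7, 2.5]
opening: 0.0128
grasp_force: 41.9
```

>>> play_rows([
  {"grip": 240,"linear": [0,0,-0.1],"delta_rot": [0,0,0]},
  {"grip": 240,"linear": [0,0,-0.2],"delta_rot": [0,0,0]},
  {"grip": 240,"linear": [0,0,-0.2],"delta_rot": [0,0,0]},
])

```text
time: 38.55
ee_pos: [0.4411, -0.2466, 0.1382]
tcp_rot: [-180.0, 0.1, 159.9]
wrist_force: [-2.6, 2.0, 9.6]
opening: 0.0131
grasp_force: 42.6
```

Seated at 0.138. Release, rise and move clear.

>>> play_rows([
  {"grip": 190,"linear": [0,0,0.1],"delta_rot": [0,0,0]},
  {"grip": 140,"linear": [0,0,0.1],"delta_rot": [0,0,0]},
  {"grip": 120,"linear": [0,0,0.1],"delta_rot": [0,0,0]},
  {"grip": 120,"linear": [0,0,0.1],"delta_rot": [0,0,0]},
  {"grip": 120,"linear": [0,0,3],"delta_rot": [0,0,0]},
  {"grip": 120,"linear": [0,0,6],"delta_rot": [0,0,0]},
  {"grip": 120,"linear": [0,0,9],"delta_rot": [0,0,0]},
  {"grip": 120,"linear": [0,4,9],"delta_rot": [0,0,0]},
  {"grip": 120,"linear": [0,8,9],"delta_rot": [0,0,0]},
  {"grip": 120,"linear": [0,12,9],"delta_rot": [0,0,0]},
])

```text
time: 39.55
ee_pos: [0.4407, -0.1253, 0.2267]
tcp_rot: [180.0, 0.0, 159.9]
wrist_force: [2.0, 0.5, 0.4]
opening: 0.0452
grasp_force: 0.0
```

>>> play_rows([
  {"grip": 120,"linear": [0,5,0],"delta_rot": [0,0,0]},
  {"grip": 120,"linear": [0,10,0],"delta_rot": [0,0,0]},
  {"grip": 120,"linear": [0,15,0],"delta_rot": [0,0,0]},
  {"grip": 120,"linear": [0,15,0],"delta_rot": [0,0,0]},
  {"grip": 120,"linear": [0,15,0],"delta_rot": [0,0,0]},
])

```text
time: 40.05
ee_pos: [0.4408, 0.0248, 0.2266]
tcp_rot: [-180.0, 0.0, 160.1]
wrist_force: [0.6, -1.0, 0.4]
opening: 0.0453
grasp_force: 0.0
```

Run:
```python
from h import *
s=shot('scene'); t=shot('top')
cv2.imwrite('pics/c6.png',np.hstack([cv2.resize(x,(390,360),interpolation=cv2.INTER_CUBIC) for x in (s['color'][120:240,140:270],t['color'][190:310,340:470])])[...,::-1])
for p in (s,t):
    w=cloud(p)
    for k in ((.155,.174),(.18,.21)):
        r=measure(w,(.441,-.2465),*k); print(np.round(r[0],4),r[1],np.round(r[2],4),round(r[3],4),r[4])
    m=(np.hypot(w[...,0]-.441,w[...,1]+.2465)<.06)&(w[...,2]>.155)&(w[...,2]<.174);P=w[m]
    print('plane',np.linalg.lstsq(np.c_[P[:,:2]-[.441,-.2465],np.ones(len(P))],P[:,2],rcond=None)[0])
```

```text
[ 0.4426 -0.2474] 160.0 [0.1267 0.0569] 0.1632 706
[ 0.4423 -0.2474] 159.75 [0.0638 0.0137] 0.1927 138
plane [-0.00243779 -0.01650596  0.16353769]
[ 0.4408 -0.2474] 160.0 [0.1268 0.0572] 0.1624 1122
[ 0.4409 -0.2476] 160.25 [0.0636 0.0141] 0.192 191
plane [-0.00275167 -0.00266197  0.16242807]
```

View pics/c6.png

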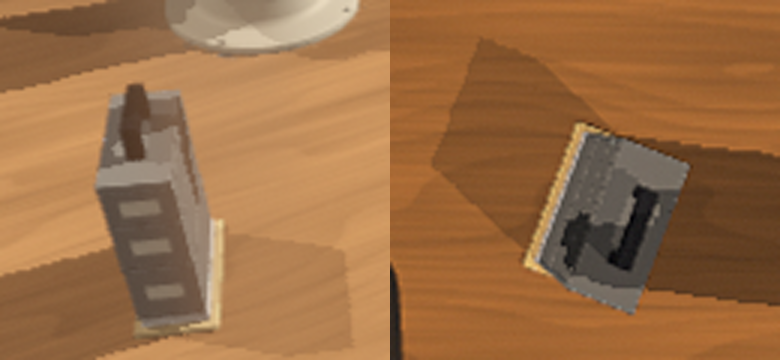

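The tower is complete, with the lid top level at 0.162 m as expected and square to the base.

```bash
python3 -c "
from workcell import bot
print(bot.job_done())"
```

```text
the job is handed in; nothing more can be done
None
```

I built the tower on the base plate as asked and handed it in at about 40 s. Each part felt seated at its expected height, the lid top reads 0.162 m as it should, and my moves did not go near the oil bottle, screwdriver or drill stand. The first grasp on the deep tray set the fingers on its rim because the reported TCP is about 32 mm below the real fingertips. I backed off and regripped without harm.

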